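# Tare the empty bowl on the packing-shed scale

### The arm

A 6-joint arm with a two-finger parallel gripper is mounted at the origin on the work surface. World frame = base frame: x ahead of the robot, y to its left, z up, the work surface at z = 0. Lengths are in m, angles in rad, forces in N, time in s.
With the tool pointing down it reaches from about 0.35 to 0.775 m from the base axis. Payload 5.5 kg.
Tool frame: the origin (TCP) lies midway between the tips of the shut fingers; the grasp point (between the pads) lies env.hold_point_z behind it (env.hold_point_z is the distance from the TCP to the grasp point, in m); z points along the fingers, y is the line along which they close (so a half turn about z gives the same grasp; the last joint's range is limited). The gripper opens to 85 mm and grips with 20 to 120 N. Pads are 22 mm wide; open, the fingers measure 114 mm over their backs; the gripper's body (76 mm by 85 mm) begins 54 mm behind the grasp point. The pads swing forward as they close: fully open they stand 13 mm farther back than shut.
Start: joints at [1.043, 0.313, 0.046, 1.304, 0, 1.431], TCP at [0.217, 0.532, 0.231] pointing down, gripper open.
Joint ranges: [-2.76, 2.76], [-0.86, 1.69], [-1.03, 1.26], [-2.2, 2.34], [-1.47, 1.5], [-3.14, 3.14]. Speed limits (rad/s): [2.57, 2.57, 3.14, 3.14, 3.14, 3.14].

### API

Orientations are given as a unit quaternion [w, x, y, z].
In Python, from station import env, cams, close_job gives the robot as it stands. The module is installed in compiled form; this text tells all that it offers.
- The arm moves only by the tool step_arm, never from a script. Its arguments are lists of equal length, an entry for each row: "dp": the shift along the tool's x, y, z in units of 25 mm (1.0 is 25 mm), a list of three; "turn": the turn about the tool's z in units of 5 degrees (1.0 is 5 degrees); "hand": the finger opening in mm, from 0 to 85.4. A call has 1 to 12 rows; each row is the pose to reach, as a shift and turn from the pose commanded when the call began, along the tool's axes at that moment; what a row does not reach only later rows make up. A row lasts 1/10 s, in which the tool goes at most 50 mm and 8.59 degrees, less where a joint would pass 70% of its speed; a pose out of reach is approached as far as the arm can. A call with a gripper value outside its range is refused whole. The fingers move at their own pace and stop on an object; "squeeze" is the grip in N (left out, the last holds). Time passes only in rows, so rows that repeat a pose let the fingers close. It gives the time, the measured TCP pose, the force, the opening and the grip force at its end, in the units of the state.
- env.read_state(): the state, without advancing time (a new reading comes with each control period).
- cams.grab_frame(name): name is "side" or "top" or "wrist"; returns a dict with "img" (400x640x3 uint8, blue, green, red), "intrinsics" (3x3 intrinsics, pixels), "k1" (the pictures are not rectified: a ray, as slopes to the right and down, at radius r is drawn at 1 + k1 r^2 times it, then the intrinsics apply), "position" and "orientation" of the camera in the world. Camera axes: x right, y down, z forward; pixel columns grow to the right and rows downward; lengths in m; the calibration is good to about 2 mm. A picture is of the moment at which its call begins. There is no depth.
- close_job(): hands the job in; it is judged then, once.
The state is a dict: "t": time; "joints": joint angles; "joint_vel": joint speeds; "tau": joint torques, N m; "eef_pos": TCP position; "ee_rot": TCP orientation; "contact_force": force on the tool from outside, world axes, zero at the start; "wrist_torque": the same for the moment, N m; "grip_width": finger opening in m; "gripper_force": force on a finger pad.
Only numpy, scipy, OpenCV 4.12 (cv2) and the standard library are available. Lean on these libraries where they do the work, as an engineer would, in place of code of your own. Each camera call takes 0.05 s, during which the arm holds its last target. There are 200 camera calls.

### The job

Get the counter scale ready for weighing carrots: take the empty green bowl by its handle, set it down gently and upright in the middle of the steel pan (do not let it drop) and let go of it. Then, with the empty bowl standing there, press the blue tare key all the way down and let it come up again. Leave the bowl that already holds carrots where it is.

Things in the scene. Friction and masses are not known exactly. Their poses are not given: they have to be found in the camera images.
- bowl_center (a point): The EMPTY bowl: round, green, 200 g, 120 mm across the rim, 88 at the foot, rim 45 high, wall 4, with a fixed white bow handle over it. Point: on its upright axis, 43 mm above the underside (half its height of 86). z up. The handle's bar runs along x, level, centre 37 mm straight above this point, 14 mm wide (y), 12 high, clear for 60 mm of its length; open below it down to the floor, 5 mm thick.
- full_bowl_center (a point): The other bowl, of the same shape and colour, but with three orange carrots lying in it: leave it alone. Same point and axes as for the empty bowl. The two bowls stand side by side on the bench on the robot's right, either one nearer to the scale.
- pan (a point): Centre of the top face of the flat, level, rigid steel pan of the counter scale, fixed on the bench at the robot's left. Pan 200 mm (x) by 290 (y), its top 95 mm above the bench. Axes are the scale's: x from its key side (towards the robot) to its far side, y to its left, z up. The white housing below is 310 x 300 mm.
- tare_top (a point): Centre of the top of the blue tare key, a round push button 32 mm across, on the dark key strip on the robot's side of the scale: 158 mm in -x and 90 mm in -y from the pan's centre, axes the scale's. At rest its top is 8 mm above the pan and 10 mm above its grey collar (48 mm wide). The point moves with the key. The red key 180 mm away (+y) is another one, not wanted.
- tare (a joint): Travel of the blue tare key in m: 0 at rest, 0.006 fully down, pressed straight down. It springs back by itself; it begins to move at about 1.5 N and is fully down at 5 N.
Not all that is in view belongs to the job. What is shaped like the part that bears bowl_center but black or yellow is not meant.

How it is judged:
On the way, in this order (a step that is already met when the one before it is completed fails the run):
1. the empty bowl stands upright in the middle of the pan, let go of and at rest, with the tare key not yet pressed (horizontal distance between bowl_center and pan below 0.04 m and z of bowl_center in the frame of pan between 0.036 and 0.05 m and angle between bowl_center's own z axis and vertical below 0.175 rad and contact force between the fingers and bowl below 0.1 N and linear speed of bowl below 0.03 m/s and value of joint tare below 0.0015 m), for 0.2 s.
2. the blue tare key is pressed down while the empty bowl stands free on the pan (horizontal distance between bowl_center and pan below 0.04 m and z of bowl_center in the frame of pan between 0.036 and 0.05 m and angle between bowl_center's own z axis and vertical below 0.175 rad and contact force between the fingers and bowl below 0.1 N and value of joint tare above 0.004 m), for 0.05 s.
At the end, for the whole second after the job is handed in: The empty bowl stands upright (within 10 degrees) on the pan, its centre within 40 mm of the pan's centre, released and at rest; the tare key has been pressed at least 4 mm and is up again; the bowl with carrots is within 30 mm of where it was (all of step 1 and distance of full_bowl_center from where it was at the start of the episode below 0.03 m); the robot touches nothing.
It fails at once if the tare key is pressed while the empty bowl does not stand in the middle of the pan (value of joint tare above 0.003 m and not (horizontal distance between bowl_center and pan below 0.04 m and z of bowl_center in the frame of pan between 0.036 and 0.05 m and angle between bowl_center's own z axis and vertical below 0.175 rad)).
It fails at once if the empty bowl is dropped (falls free at more than 0.5 m/s, a drop of about 13 mm) (contact force between the fingers and bowl below 0.1 N and linear speed of bowl above 0.5 m/s).
It fails at once if the bowl with carrots is moved by more than 30 mm (distance of full_bowl_center from where it was at the start of the episode above 0.03 m).
It also fails if it takes over 50 s, if anything falls off the work surface, if the arm or the gripper's body presses on something with over 40 N, if the wrist force passes 120 N, or if a joint passes its speed limit or range.

## Working session

There is one attempt and no reset: what is moved stays moved. The work goes in short steps, Python scripts to look and compute and a tool call to move; the robot and the scene stay as the last step left them, time stands still between calls to the robot, and variables do not carry over. Pictures are saved under pics/ and viewed, at most 10 in all, crops included, and the job is handed in when it is done.

Besides the shell and the picture viewer there is one more tool, called after "Request:" by a JSON object that holds its "fn" and its "kwargs". step_arm: Moves the arm, as the interface text tells. Its arguments: {"type":"object","properties":{"dp":{"type":"array"},"turn":{"type":"array"},"hand":{"type":"array"},"squeeze":{"type":"number"}},"required":["dp","turn","hand"]}

```bash
mkdir -p pics
cat > h.py <<'E'
import numpy as np, cv2
from scipy.spatial.transform import Rotation as R
from station import env, cams
def rot(q): return R.from_quat([q[1],q[2],q[3],q[0]]).as_matrix()
def ray(f,u,v):
    K=np.array(f["intrinsics"],float).reshape(3,3)
    p=cv2.undistortPoints(np.array([[[u,v]]],float),K,np.array([f["k1"],0,0,0,0.]))[0,0]
    return np.array(f["position"]), rot(f["orientation"])@np.array([p[0],p[1],1])
def atz(f,u,v,z):
    o,d=ray(f,u,v); return o+d*(z-o[2])/d[2]
def proj(f,P):
    K=np.array(f["intrinsics"],float).reshape(3,3)
    c=rot(f["orientation"]).T@(np.array(P)-f["position"]); x=c[:2]/c[2]; x=x*(1+f["k1"]*(x@x))
    return K[:2,:2]@x+K[:2,2]
E
python3 - <<'E'
from h import *
import pickle
fs={}
for n in ["top","side"]:
    f=cams.grab_frame(n); fs[n]=f; cv2.imwrite(f"pics/{n}0.png",f["img"]); print(n,f["position"],f["orientation"],f["k1"])
pickle.dump(fs,open("f0.pkl","wb"))
s=env.read_state(); print(s["t"],s["eef_pos"],s["ee_rot"],s["grip_width"],env.hold_point_z); print(rot(s["ee_rot"]).round(3))
E
```

```text
top [ 0.37796474 -0.09379263  1.14046833] [ 0.01743852 -0.69722286  0.71638373 -0.01924899] -0.09589440564032689
side [ 0.39962625 -0.75652497  0.91089085] [-0.33713224  0.94057058 -0.03527837  0.02059769] -0.06405158798998392
0.1 [0.21719975 0.53191598 0.23049722] [-2.76771920e-04  1.92680455e-01  9.81261218e-01 -7.66370847e-04] 0.08559822378007954 0.0187
[[-0.926  0.378 -0.001]
 [ 0.378  0.926 -0.001]
 [ 0.    -0.002 -1.   ]]
```

View pics/top0.png

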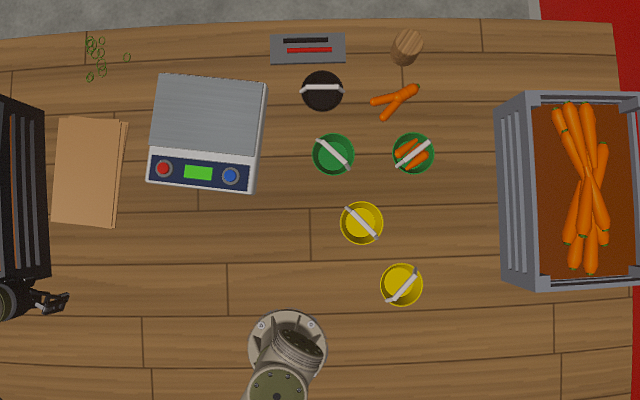

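View pics/side0.png

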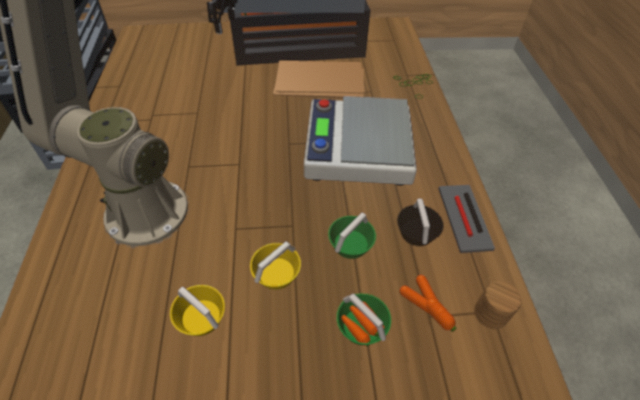

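The top view shows the empty green bowl at about (333,154), its handle running from (317,139) to (350,168). The full bowl is at (413,153), the pan is around (210,113) and the blue key is at (230,175). The side view agrees: empty bowl (352,236), blue key (320,144).

Run:
```python
from h import *
import pickle
fs=pickle.load(open("f0.pkl","rb"))
def blob(n,cond,box,z):
    f=fs[n]; x0,y0,x1,y1=box; c=f["img"][y0:y1,x0:x1].astype(int); b,g,r=c[...,0],c[...,1],c[...,2]
    m=cond(b,g,r).astype(np.uint8); k,l,st,ce=cv2.connectedComponentsWithStats(m)
    i=1+np.argmax(st[1:,4]); ys,xs=np.nonzero(l==i); pts=np.c_[xs+x0,ys+y0].astype(np.float32)
    P=np.array([atz(f,u,v,z)[:2] for u,v in pts]); rc=cv2.minAreaRect((P*1000).astype(np.float32))
    d=np.linalg.svd(P-P.mean(0))[2][0]
    print(n,len(pts),pts.mean(0),"mean",P.mean(0).round(4),"rect",np.round(rc[0],1),np.round(rc[1],1),"ax",np.degrees(np.arctan2(d[1],d[0])).round(1)); return P
white=lambda b,g,r:(np.minimum(np.minimum(b,g),r)>120)
blue=lambda b,g,r:(b>r+60)&(b>110)
green=lambda b,g,r:(g>r+30)&(g>b+20)
blob("top",white,(308,128,360,180),.084); blob("side",white,(325,205,375,255),.084)
blob("top",green,(305,125,362,182),.04)
blob("top",blue,(215,160,245,190),.103); blob("side",blue,(308,132,332,156),.103)
blob("top",lambda b,g,r:(r>b+60)&(r>g+60),(150,155,178,182),.103); blob("side",lambda b,g,r:(r>b+60)&(r>g+60),(312,94,334,112),.103)
f=fs["top"]
for u,v in [(160,73),(267,83),(258,157),(149,149)]: print(atz(f,u,v,.095).round(4))
print(atz(f,413,153,.045))
```

```text
top 189 [332.32803 151.16402] mean [ 0.5416 -0.141 ] rect [ 539.2 -143.5] [118.4  14.6] ax -134.0
side 157 [352.29938 224.73248] mean [ 0.5394 -0.1439] rect [ 539.7 -143.6] [90.5 11.2] ax -134.2
top 552 [326.8315  159.97282] mean [ 0.5243 -0.1271] rect [ 519.5 -122.1] [115.6  56.2] ax -133.3
top 105 [229.31429 175.26666] mean [0.483  0.1299] rect [483.1 130. ] [28.3 29. ] ax -65.4
side 71 [320.      142.22536] mean [0.4831 0.1321] rect [482.6 132.4] [31.7 27.5] ax -97.5
top 111 [162.37837 167.79279] mean [0.5081 0.3082] rect [508.2 308.5] [30.9 28. ] ax 64.2
side 63 [323.57144 102.47619] mean [0.5083 0.31  ] rect [508.1 310. ] [34.9 27.5] ax -94.7
[0.7686 0.3199 0.095 ]
[0.7285 0.0281 0.095 ]
[0.5299 0.0551 0.095 ]
[0.5608 0.3481 0.095 ]
[ 0.53711387 -0.36604103  0.045     ]
```

Request:
{"fn": "step_arm", "kwargs": {"dp": [[-22.17, -20.12, 2.0], [-22.17, -20.12, 2.0], [-22.17, -20.12, 2.0], [-22.17, -20.12, 2.0], [-22.17, -20.12, 2.0], [-22.17, -20.12, 2.0], [-22.17, -20.12, 2.0], [-22.17, -20.12, 2.0], [-22.17, -20.12, 2.0], [-22.17, -20.12, 2.0], [-22.17, -20.12, 2.0], [-22.17, -20.12, 2.0]], "turn": [22.36, 22.36, 22.36, 22.36, 22.36, 22.36, 22.36, 22.36, 22.36, 22.36, 22.36, 22.36], "hand": [60, 60, 60, 60, 60, 60, 60, 60, 60, 60, 60, 60]}}

```text
t: 1.3
eef_pos: [0.476, -0.0098, 0.191]
ee_rot: [-0.0, 0.89, 0.456, 0.0]
contact_force: [0.8, 0.4, 0.1]
grip_width: 0.0597
gripper_force: 0.0
```

```bash
cat >> h.py <<'E'
def goto(x,y,z,h):  # h: wanted heading of tool y, deg
    s=env.read_state(); M=rot(s["ee_rot"]); d=M.T@(np.array([x,y,z])-s["eef_pos"])/.025
    c=np.degrees(np.arctan2(M[1,1],M[0,1])); t=-((h-c+180)%360-180)/5
    print("t",round(s["t"],2),"pos",np.round(s["eef_pos"],4),"head",c.round(1),"dp",d.round(2),"turn",t.round(2),"j",np.round(s["joints"],2),"F",np.round(s["contact_force"],2),"w",s["grip_width"],s["gripper_force"])
E
python3 -c "
from h import *
goto(.54,-.1435,.18,-44)"
```

```text
t 1.3 pos [ 0.476  -0.0098  0.191 ] head -35.7 dp [-2.84  5.2   0.44] turn 1.65 j [-0.19  0.14 -0.28  1.15  0.    2.  ] F [0.8  0.38 0.12] w 0.05969164733389511 0.0
```

Request:
{"fn": "step_arm", "kwargs": {"dp": [[-2.0, 3.7, 0.5], [-2.84, 5.2, 0.5], [-2.84, 5.2, 0.5], [-2.84, 5.2, 0.5], [-2.84, 5.2, 0.5], [-2.84, 5.2, 0.5]], "turn": [1.65, 1.65, 1.65, 1.65, 1.65, 1.65], "hand": [60, 60, 60, 60, 60, 60]}}

```text
t: 1.9
eef_pos: [0.5399, -0.14, 0.1784]
ee_rot: [-0.001, 0.919, 0.394, -0.0]
contact_force: [-1.2, 0.1, -0.5]
grip_width: 0.0599
gripper_force: 0.0
```

```bash
python3 -c "
from h import *
goto(.54,-.1435,.061,-44)
f=cams.grab_frame('wrist'); cv2.imwrite('pics/w1.png',f['img'])
print(proj(f,[.54,-.1435,.086]),f['position'])
import pickle; pickle.dump(f,open('w1.pkl','wb'))"
```

```text
t 1.9 pos [ 0.5399 -0.14    0.1784] head -43.6 dp [-0.1   0.11  4.7 ] turn 0.08 j [-0.4   0.3  -0.1   1.17  0.    1.93] F [-1.18  0.07 -0.5 ] w 0.059922294214329805 0.0
[322.35257384 203.86844954] [ 0.59297127 -0.08370883  0.32082688]
```

View pics/w1.png

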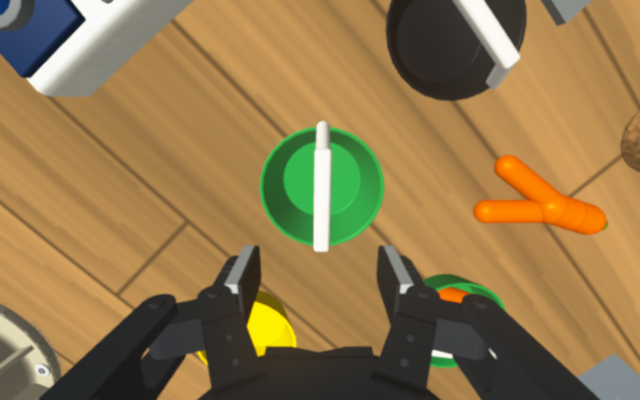

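The wrist view shows the empty bowl at (322,185) with its bar upright in the picture, centred near (322,201). That matches the predicted (322,204), so I'm going down.

Request:
{"fn": "step_arm", "kwargs": {"dp": [[-0.1, 0.11, 1.5], [-0.1, 0.11, 3.0], [-0.1, 0.11, 4.0], [-0.1, 0.11, 4.7], [-0.1, 0.11, 4.7], [-0.1, 0.11, 4.7], [-0.1, 0.11, 4.7], [-0.1, 0.11, 4.7], [-0.1, 0.11, 4.7], [-0.1, 0.11, 4.7], [-0.1, 0.11, 4.7], [-0.1, 0.11, 4.7]], "turn": [0.08, 0.08, 0.08, 0.08, 0.08, 0.08, 0.08, 0.08, 0.08, 0.08, 0.08, 0.08], "hand": [60, 60, 60, 60, 60, 40, 30, 20, 10, 5, 5, 5], "squeeze": 50}}

```text
t: 3.15
eef_pos: [0.5414, -0.1446, 0.0624]
ee_rot: [0.0, 0.92, 0.391, 0.001]
contact_force: [-1.0, 1.5, 6.4]
grip_width: 0.0129
gripper_force: 51.8
```

```bash
python3 -c "
from h import *
goto(.54,-.1435,.061,-44)"
```

```text
t 3.15 pos [ 0.5414 -0.1446  0.0624] head -44.0 dp [-0.01 -0.07  0.06] turn 0.0 j [-0.4   0.39 -0.28  0.9   0.    1.93] F [-1.03  1.47  6.39] w 0.012851148135387843 51.79260313510895
```

Request:
{"fn": "step_arm", "kwargs": {"dp": [[0, 0, -0.4], [0, 0, -1.0], [0, 0, -2.0], [0, 0, -3.0], [0, 0, -4.0], [0, 0, -5.0], [0, 0, -6.0], [0, 0, -6.4], [0, 0, -6.4], [0, 0, -6.4]], "turn": [0, 0, 0, 0, 0, 0, 0, 0, 0, 0], "hand": [5, 5, 5, 5, 5, 5, 5, 5, 5, 5]}}

```text
t: 4.15
eef_pos: [0.5405, -0.1445, 0.2203]
ee_rot: [-0.001, 0.921, 0.391, -0.0]
contact_force: [-0.3, -0.3, -2.0]
grip_width: 0.013
gripper_force: 50.7
```

```bash
python3 -c "
from h import *
goto(.652,.198,.222,-12)"
```

```text
t 4.15 pos [ 0.5405 -0.1445  0.2203] head -44.0 dp [12.95 -6.31 -0.07] turn -6.4 j [-0.4   0.29 -0.02  1.27  0.    1.93] F [-0.32 -0.32 -2.01] w 0.012987110563952815 50.71242034435272
```

Bowl held (about 2 N of weight). Carrying it over the pan at moderate speed.

Request:
{"fn": "step_arm", "kwargs": {"dp": [[0.6, -0.3, -0.07], [1.8, -0.9, -0.07], [3.2, -1.6, -0.07], [4.6, -2.2, -0.07], [6.0, -2.9, -0.07], [7.4, -3.6, -0.07], [8.8, -4.3, -0.07], [10.2, -5.0, -0.07], [11.4, -5.6, -0.07], [12.4, -6.1, -0.07], [12.95, -6.31, -0.07], [12.95, -6.31, -0.07]], "turn": [-0.3, -0.9, -1.6, -2.3, -3.0, -3.7, -4.4, -5.1, -5.7, -6.1, -6.4, -6.4], "hand": [5, 5, 5, 5, 5, 5, 5, 5, 5, 5, 5, 5]}}

```text
t: 5.35
eef_pos: [0.6518, 0.2, 0.22]
ee_rot: [-0.001, 0.776, 0.631, -0.002]
contact_force: [0.4, -0.1, -1.9]
grip_width: 0.0129
gripper_force: 50.6
```

Request:
{"fn": "step_arm", "kwargs": {"dp": [[0, 0, 0], [0, 0, 0], [0, 0, 0]], "turn": [0, 0, 0], "hand": [5, 5, 5]}}

```text
t: 5.65
eef_pos: [0.6521, 0.1968, 0.2229]
ee_rot: [-0.0, 0.778, 0.629, -0.0]
contact_force: [-1.6, -0.1, -3.2]
grip_width: 0.0131
gripper_force: 50.6
```

```bash
python3 -c "
from h import *
goto(.652,.198,.16,-12)
for n in ['top','side']:
    f=cams.grab_frame(n); cv2.imwrite(f'pics/{n}1.png',f['img'])
    if n=='side': I=f['img'][60:210,240:460]; cv2.imwrite('pics/side1c.png',cv2.resize(I,None,fx=3,fy=3))
    else: I=f['img'][40:210,120:300]; cv2.imwrite('pics/top1c.png',cv2.resize(I,None,fx=3,fy=3))
    a=np.array([.990,-.139,0]);b=np.array([.139,.990,0]);P=np.array([.652,.198,.095])
    print([proj(f,P+i*.1*a+j*.145*b).round(0).tolist() for i,j in [(0,0),(1,1),(1,-1),(-1,-1),(-1,1)]])
"
```

```text
t 5.65 pos [0.6521 0.1968 0.2229] head -12.1 dp [ 0.05 -0.01  2.52] turn -0.02 j [ 0.18  0.53  0.36  1.4  -0.    1.96] F [-1.56 -0.09 -3.23] w 0.013068310302100294 50.64755380153656
[[204.0, 113.0], [157.0, 72.0], [262.0, 82.0], [253.0, 156.0], [146.0, 145.0]]
[[376.0, 127.0], [407.0, 98.0], [414.0, 164.0], [340.0, 160.0], [343.0, 95.0]]
```

View pics/side1c.png

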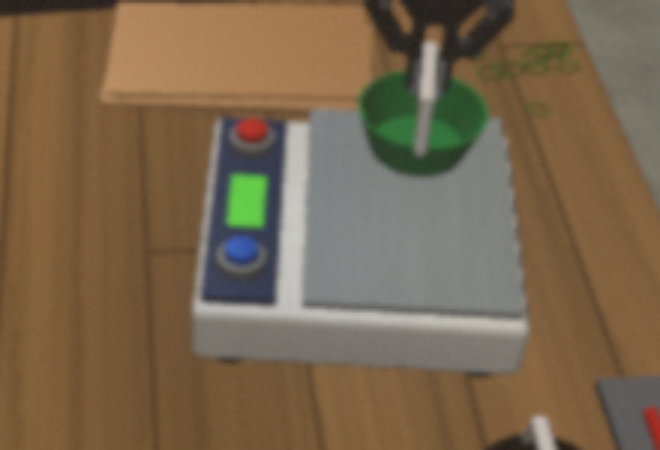

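View pics/top1c.png

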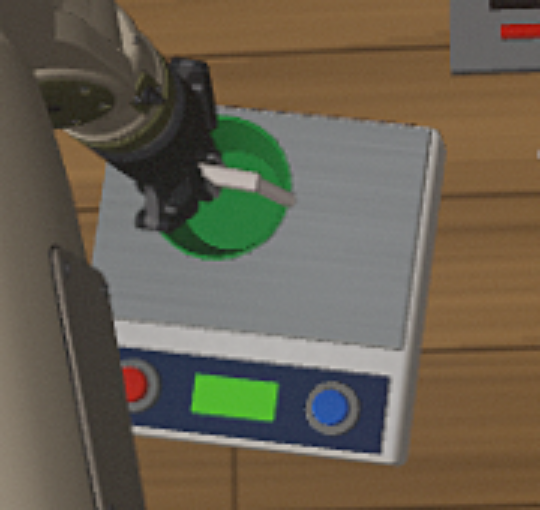

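The side crop shows the pan corners at (414,164) and (341,161), as predicted. The top crop puts the pan about 5 mm further to -y. The bowl is level in the grip, so I'm lowering it with a small y correction.

Request:
{"fn": "step_arm", "kwargs": {"dp": [[0, 0.1, 0.5], [0, 0.15, 1.0], [0, 0.15, 1.5], [0, 0.15, 2.0], [0, 0.15, 2.3], [0, 0.15, 2.4], [0, 0.15, 2.4], [0, 0.15, 2.4]], "turn": [0, 0, 0, 0, 0, 0, 0, 0], "hand": [5, 5, 5, 5, 5, 5, 5, 5]}}

```text
t: 6.55
eef_pos: [0.6564, 0.1972, 0.1637]
ee_rot: [0.0, 0.777, 0.629, 0.0]
contact_force: [0.3, -0.4, -2.0]
grip_width: 0.013
gripper_force: 50.6
```

Request:
{"fn": "step_arm", "kwargs": {"dp": [[0, 0, 0.04], [0, 0, 0.08], [0, 0, 0.08], [0, 0, 0.08]], "turn": [0, 0, 0, 0], "hand": [5, 5, 5, 5]}}

```text
t: 6.95
eef_pos: [0.6561, 0.1971, 0.1612]
ee_rot: [0.0, 0.777, 0.629, 0.0]
contact_force: [0.2, -0.2, -1.4]
grip_width: 0.0129
gripper_force: 50.6
```

Request:
{"fn": "step_arm", "kwargs": {"dp": [[0, 0, 0.04], [0, 0, 0.08], [0, 0, 0.08], [0, 0, 0.08]], "turn": [0, 0, 0, 0], "hand": [5, 5, 5, 5]}}

```text
t: 7.35
eef_pos: [0.656, 0.1971, 0.159]
ee_rot: [-0.0, 0.777, 0.629, -0.0]
contact_force: [-0.3, 1.0, -1.9]
grip_width: 0.0131
gripper_force: 50.6
```

Request:
{"fn": "step_arm", "kwargs": {"dp": [[0, 0, 0.03], [0, 0, 0.06], [0, 0, 0.06], [0, 0, 0.06]], "turn": [0, 0, 0, 0], "hand": [5, 5, 5, 5]}}

```text
t: 7.75
eef_pos: [0.656, 0.1971, 0.1577]
ee_rot: [-0.0, 0.777, 0.629, 0.0]
contact_force: [-0.1, -0.7, -1.3]
grip_width: 0.0132
gripper_force: 50.8
```

Request:
{"fn": "step_arm", "kwargs": {"dp": [[0, 0, 0.03], [0, 0, 0.06], [0, 0, 0.06], [0, 0, 0.06]], "turn": [0, 0, 0, 0], "hand": [5, 5, 5, 5]}}

```text
t: 8.15
eef_pos: [0.6559, 0.1972, 0.1575]
ee_rot: [0.0, 0.777, 0.629, 0.001]
contact_force: [-3.0, 0.2, 5.8]
grip_width: 0.0129
gripper_force: 51.7
```

Request:
{"fn": "step_arm", "kwargs": {"dp": [[0, 0, 0.02], [0, 0, 0.04], [0, 0, 0.04], [0, 0, 0.04]], "turn": [0, 0, 0, 0], "hand": [5, 5, 5, 5]}}

```text
t: 8.55
eef_pos: [0.6559, 0.1972, 0.1575]
ee_rot: [0.0, 0.777, 0.629, 0.001]
contact_force: [-4.8, -0.4, 10.0]
grip_width: 0.0129
gripper_force: 52.2
```

In contact. Easing off and opening.

Request:
{"fn": "step_arm", "kwargs": {"dp": [[0, 0, -0.03], [0, 0, -0.03], [0, 0, -0.03], [0, 0, -0.03], [0, 0, -0.03], [0, 0, -0.03], [0, 0, -0.03], [0, 0, -0.03], [0, 0, -0.03]], "turn": [0, 0, 0, 0, 0, 0, 0, 0, 0], "hand": [15, 20, 30, 40, 50, 60, 60, 60, 60], "squeeze": 20}}

```text
t: 9.45
eef_pos: [0.6561, 0.1971, 0.1558]
ee_rot: [-0.0, 0.777, 0.629, 0.0]
contact_force: [0.5, -0.0, 0.4]
grip_width: 0.0602
gripper_force: 0.0
```

Request:
{"fn": "step_arm", "kwargs": {"dp": [[0, 0, -0.3], [0, 0, -0.8], [0, 0, -1.6], [0, 0, -2.4], [0, 0, -3.2], [0, 0, -4.0], [0, 0, -4.0], [0, 0, -4.0]], "turn": [0, 0, 0, 0, 0, 0, 0, 0], "hand": [60, 60, 60, 60, 60, 60, 60, 60]}}

```text
t: 10.25
eef_pos: [0.6565, 0.1972, 0.2567]
ee_rot: [0.0, 0.777, 0.629, 0.001]
contact_force: [0.3, -0.2, -0.2]
grip_width: 0.0598
gripper_force: 0.0
```

```bash
python3 -c "
from h import *
goto(.483,.131,.18,-12)
f=cams.grab_frame('side'); I=f['img'][60:210,240:460]; cv2.imwrite('pics/side2c.png',cv2.resize(I,None,fx=3,fy=3))"
```

```text
t 10.25 pos [0.6565 0.1972 0.2567] head -12.0 dp [-4.03 -6.24  3.05] turn -0.0 j [0.17 0.54 0.45 1.48 0.   1.96] F [ 0.26 -0.24 -0.21] w 0.059801207501906754 0.0
```

View pics/side2c.png

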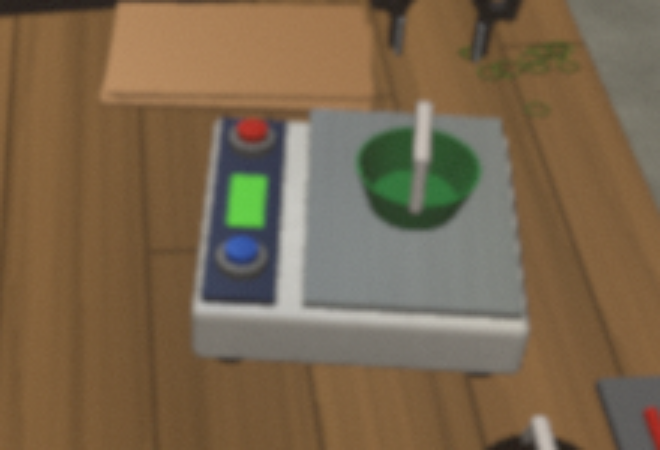

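The bowl stands upright and free near the pan's centre, with its foot near (420,205) in the crop. Next I'll shut the fingers and go above the blue key.

Request:
{"fn": "step_arm", "kwargs": {"dp": [[-0.5, -0.8, 0], [-1.3, -2.0, 0], [-2.1, -3.3, 0], [-2.9, -4.6, 0], [-3.6, -5.6, 0], [-4.03, -6.24, 0], [-4.03, -6.24, 1.5], [-4.03, -6.24, 3.0], [-4.03, -6.24, 4.4], [-4.03, -6.24, 5.0], [-4.03, -6.24, 5.0], [-4.03, -6.24, 5.0]], "turn": [0, 0, 0, 0, 0, 0, 0, 0, 0, 0, 0, 0], "hand": [0, 0, 0, 0, 0, 0, 0, 0, 0, 0, 0, 0]}}

```text
t: 11.5
eef_pos: [0.4819, 0.1309, 0.1304]
ee_rot: [-0.0, 0.777, 0.629, -0.001]
contact_force: [0.7, 0.5, 0.8]
grip_width: -0.0001
gripper_force: 0.0
```

```bash
python3 -c "
from h import *
goto(.483,.131,.11,-12)
f=cams.grab_frame('wrist'); cv2.imwrite('pics/w2.png',f['img']); print(proj(f,[.483,.131,.103]))"
```

```text
t 11.5 pos [0.4819 0.1309 0.1304] head -12.0 dp [0.01 0.04 0.82] turn 0.0 j [ 0.1   0.23 -0.33  1.02  0.    1.88] F [0.73 0.48 0.77] w -7.48713998411209e-05 0.0
[321.28456527 234.16044793]
```

View pics/w2.png

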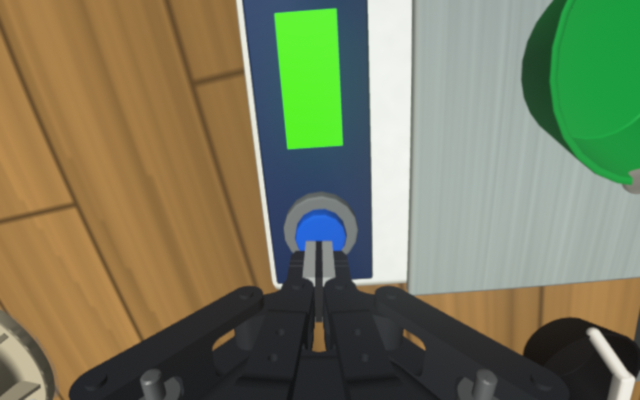

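The blue key's centre is at about (321,234), as predicted, with the shut fingers right over it. Pressing down.

Request:
{"fn": "step_arm", "kwargs": {"dp": [[0, 0, 0.4], [0, 0, 0.8], [0, 0, 1.0], [0, 0, 1.1], [0, 0, 1.2], [0, 0, 1.25], [0, 0, 1.25], [0, 0, 1.25]], "turn": [0, 0, 0, 0, 0, 0, 0, 0], "hand": [0, 0, 0, 0, 0, 0, 0, 0]}}

```text
t: 12.35
eef_pos: [0.4825, 0.131, 0.1009]
ee_rot: [0.0, 0.777, 0.629, 0.0]
contact_force: [-4.0, -0.4, 12.1]
grip_width: 0.0
gripper_force: 5.9
```

Request:
{"fn": "step_arm", "kwargs": {"dp": [[0, 0, 0.04], [0, 0, 0.08], [0, 0, 0.08], [0, 0, 0.08]], "turn": [0, 0, 0, 0], "hand": [0, 0, 0, 0]}}

```text
t: 12.75
eef_pos: [0.4826, 0.131, 0.1007]
ee_rot: [0.001, 0.777, 0.629, 0.001]
contact_force: [-8.9, -2.0, 24.3]
grip_width: -0.0
gripper_force: 12.5
```

```bash
python3 -c "
from h import *
goto(.483,.131,.11,-12)
f=cams.grab_frame('wrist'); cv2.imwrite('pics/w3.png',f['img'][120:330,200:440])"
```

```text
t 12.75 pos [0.4826 0.131  0.1007] head -12.0 dp [ 0.    0.02 -0.37] turn 0.0 j [ 0.1   0.25 -0.38  0.94 -0.    1.88] F [-8.93 -1.96 24.29] w -2.921258156370019e-05 12.54303258669097
```

View pics/w3.png

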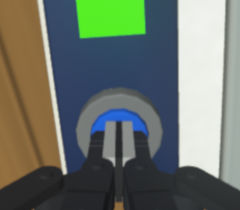

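The fingers are on the key, and it hit a stiff stop at 24 N, so it's fully down. Retreating.

Request:
{"fn": "step_arm", "kwargs": {"dp": [[0, 0, -0.3], [0, 0, -0.8], [0, 0, -1.8], [0, 0, -3.0], [0, 0, -4.5], [0, 0, -5.5], [0, 0, -5.5], [0, 0, -5.5], [0, 0, -5.5], [0, 0, -5.5]], "turn": [0, 0, 0, 0, 0, 0, 0, 0, 0, 0], "hand": [0, 0, 0, 0, 0, 0, 0, 0, 0, 0]}}

```text
t: 13.8
eef_pos: [0.4817, 0.1309, 0.2336]
ee_rot: [-0.001, 0.777, 0.629, -0.001]
contact_force: [0.3, 0.2, 0.4]
grip_width: -0.0001
gripper_force: 0.0
```

```bash
python3 -c "
from h import *
goto(.483,.131,.22,-12)
f=cams.grab_frame('side'); cv2.imwrite('pics/side3.png',f['img'])"
```

```text
t 13.8 pos [0.4817 0.1309 0.2336] head -12.0 dp [0.02 0.05 0.54] turn -0.0 j [ 0.1   0.17 -0.14  1.27  0.    1.88] F [0.26 0.24 0.42] w -0.00010037584669333159 0.0
```

View pics/side3.png

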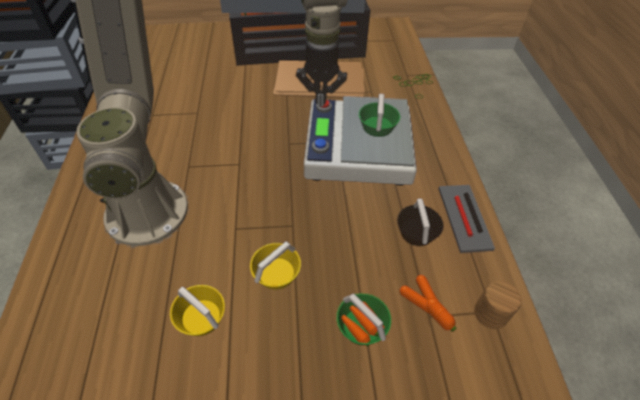

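The bowl stands on the pan at (380,119), the blue key is up at (320,144), the full bowl at (363,318) hasn't moved, and the arm is clear.

```bash
python3 -c "
from station import close_job
print(close_job())"
```

```text
the job is handed in; nothing more can be done
None
```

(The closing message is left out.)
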